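# Dust off and close the double-lidded wax tin, then lift the outer lid

### The arm

A 6-joint arm with a two-finger parallel gripper is mounted at the origin on the work surface; the furniture and walls round the work are solid. World frame = base frame: x ahead of the robot, y to its left, z up, the work surface at z = 0. Lengths are in m, angles in rad, forces in N, time in s.
With the tool pointing down it reaches from about 0.35 to 0.975 m from the base axis. Payload 7.1 kg.
Tool frame: the origin (TCP) lies at the very end of the fingers, on their centre line; the grasp point (between the pads) lies 19 mm behind it; z points along the fingers, y is the line along which they close (so a half turn about z gives the same grasp; the last joint's range is limited). The gripper opens to 88 mm and grips with 3 to 60 N. Pads are 20 mm wide; open, the fingers measure 115 mm over their backs; the gripper's body (75 mm by 178 mm) begins 61 mm behind the grasp point.
Start: joints at [-1.236, 0.423, 1.63, -0, 1.089, -0.019], TCP at [0.217, -0.586, 0.223] pointing down, gripper open.
Joint ranges: [-3, 3], [-0.9, 2.11], [0.09, 2.58], [-1.31, 4.45], [0.11, 2.69], [-2.54, 2.54]. Speed limits (rad/s): [2.39, 2.39, 3.01, 3.14, 3.14, 3.14].

### API

Orientations are given as [roll, pitch, yaw] about the fixed x, y, z axes, in that order (R = Rz(yaw) Ry(pitch) Rx(roll)).
In Python, from bench import r gives the robot as it stands. Calls block until the motion is done:
- r.goto(position, orientation): joint-space move of the TCP to a pose.
- r.movel(position, ori=None, speed=0.15): straight line of the TCP; ori=None keeps the orientation; speed is the mean speed in m/s.
- r.set_joints(angles): joint-space move.
- r.ungrasp() and r.grasp(effort=None): open the fingers fully, or close them until they stop; effort is the grip in N (None keeps the last).
- r.dwell(seconds).
- r.solve_ik(position, orientation): joint angles nearest the present ones, or None.
- r.read_camera(name): name is "scene" or "top"; returns (picture, depth): 400x640x3 uint8, blue, green, red; 400x640 float32, m along the optical axis (not along the pixel's ray), 0 where there is no reading.
- r.camera_params(name): a dict with "K" (3x3 intrinsics, pixels), "distortion" ([k1, k2, p1, p2, k3] as OpenCV has them; the pictures are not rectified), "eye" and "orientation" of the camera in the world. Camera axes: x right, y up, looking along -z (the intrinsics and any distortion apply to the point x, -y, -z); pixel columns grow to the right and rows downward; lengths in m; the calibration is good to about 2 mm. A picture is of the moment at which its call begins. camera_params takes no time and is no camera call.
A pose or a line that the arm cannot do raises r.MotionError and nothing moves.
- r.close_job(): hands the job in; it is judged then, once.
Trained networks look in the newest picture that a camera, given by its name, has taken for a name from the list of things; names that differ only in an ending like _2 or _b are one class to them, and where a whole thing is asked for, a point or a joint stands for the part that bears it (a point fixed in the world has none). Each returns a list of dicts, best first, with "confidence" (0 to 1); they miss things now and then, are a little off and sometimes report something else, mostly with a low value. They report only what shows in the picture. A call takes as long as a camera call.
- r.outline_of(camera, name): "pixels" (400x640 bool, what is visible of it) and "position" ([column, row] in pixels, amid what is visible of it).
Readings, each from a call of its own:
- r.current_t(): time.
- r.current_q(): joint angles.
- r.current_qd(): joint speeds.
- r.current_joint_efforts(): joint torques, N m.
- r.current_tcp_pos(): TCP position.
- r.current_eef_rot(): TCP orientation.
- r.current_wrist_force(): force on the tool from outside, world axes, zero at the start.
- r.current_wrist_torque(): the same for the moment, N m.
- r.current_width(): finger opening in m.
- r.current_finger_force(): force on a finger pad.
Only numpy, scipy, OpenCV 4.12 (cv2) and the standard library are available. Lean on these libraries where they do the work, as an engineer would, in place of code of your own. Each camera call takes 0.05 s, during which the arm holds its last target. There are 200 camera calls.

### The job

Before closing the open wax tin, blow the sawdust off it: press the red cap of the air duster can beside it right down and let it spring back up. Then carry the nested pair of lids by the inner lid's black knob, without letting them come apart, set them squarely on the tin until the inner lid is fully home, and let go. Finally take the red outer lid by its collar, lift it off alone and finish while still holding it level about a hand's width above the tin, the inner lid staying home in the tin and the other things on the bench left where they are.

Things in the scene. Friction and masses are not known exactly. Their poses are not given: they have to be found in the camera images.
- station: Fixed plywood board 130 x 320 x 12 mm, its long side along its own y, that carries both the open tin (at its own y = -90 mm) and the duster can (at y = +90 mm; white can with a blue band, 60 mm diameter in a black socket 69 mm wide, about 150 mm tall). Origin: centre of the board's underside, z up.
- tin_mouth (a point): Centre of the open tin's mouth, level with its rim, 82 mm above the bench. The tin is fixed: aluminium with a green band, 90 mm outer and 84 mm inner diameter, 70 mm tall; solid wax inside begins 34 mm or more below the rim.
- cap_top (a point): Centre of the top of the red cap on the duster can, 189 mm above the bench when up; it moves with the cap. The cap is 30 mm wide and 18 mm tall; a short thin spout points from it toward the tin (to 42 mm from the cap's axis, 15 mm below its top).
- cap (a joint): How far the sprung cap is pressed down: 0 up, 0.006 m fully down. The spring needs about 1.2 N to start and 4.8 N to reach the stop, and returns the cap by itself.
- inner_lid: Loose round aluminium inner lid, z up, 0.18 kg. Origin: centre of its plug's underside. Plug 80 mm wide, 12 mm deep, foot tapered; flange above it 91 mm wide, 12 to 16 mm up, rests on the tin's rim when home (origin then 12 mm below the mouth point); boss 31 mm wide at 16 mm up, 27 mm at 23 mm; then the knob. Starts standing on the bench under the outer lid.
- knob_top (a point): Centre of the top of the inner lid's black round knob, 64 mm above that lid's origin. The knob is 18 mm in diameter and 41 mm tall; with the lids nested it stands 24 mm out of the red collar. The knob lifts both lids together.
- outer_lid: Loose round red outer lid, z up, 0.14 kg. Origin: centre of its skirt's lower edge. Skirt 100 mm inside, 106 mm outside diameter (109 mm over a thin steel bead), 12 mm deep; top plate 12 to 16 mm up with a central hole 36 mm wide and the collar round it. Nested, it lies loosely on the inner lid's flange, its origin 4 mm above the inner lid's.
- collar_top (a point): Centre of the outer lid's red collar at its upper edge, 36 mm above that lid's origin. The collar is an upright round tube, 45 mm outside and 36 mm inside diameter, 20 mm tall above the top plate. It lifts the outer lid alone; the knob stands inside it.
- brush: Bystander, leave alone: round paint brush with a green-tipped wooden handle, 200 mm long, lying flat. Origin under its middle.
- rule: Bystander, leave alone: folded wooden rule, 203 x 16 x 15 mm. Origin under its middle.
- handle: Bystander, leave alone: turned wooden tool handle with brass ferrule, about 96 mm long. Origin under its middle.
- offcut: Bystander, leave alone: loose hardwood block, 105 x 46 x 50 mm. Origin under its middle.

How it is judged:
On the way, in this order (a step that is already met when the one before it is completed fails the run):
1. the duster's cap is pressed down (value of joint cap above 0.0042 m), for 0.1 s.
2. the cap has sprung back up, the lids not yet on the tin (value of joint cap below 0.0015 m and horizontal distance between inner_lid and tin_mouth above 0.05 m), for 0.1 s.
3. both lids, nested, are home on the tin and let go (z of inner_lid in the frame of tin_mouth below -0.01 m and horizontal distance between inner_lid and tin_mouth below 0.005 m and angle between inner_lid's own z axis and vertical below 0.06 rad and z of outer_lid in the frame of inner_lid below 0.007 m and horizontal distance between outer_lid and inner_lid below 0.006 m and contact force between the fingers and inner_lid below 0.3 N and contact force between the fingers and outer_lid below 0.3 N), for 0.2 s.
At the end, for the whole second after the job is handed in: Inner lid home in the tin (2 mm height, 5 mm centre, 0.06 rad), at rest, untouched by the robot; fingers hold the outer lid still and level (0.25 rad), origin 40-220 mm above the tin mouth, within 80 mm of its axis, touching neither tin nor inner lid; duster cap up (z of inner_lid in the frame of tin_mouth below -0.01 m and horizontal distance between inner_lid and tin_mouth below 0.005 m and angle between inner_lid's own z axis and vertical below 0.06 rad and linear speed of inner_lid below 0.02 m/s and contact force between the arm and inner_lid below 0.3 N and z of outer_lid in the frame of tin_mouth between 0.04 and 0.22 m and horizontal distance between outer_lid and tin_mouth below 0.08 m and angle between outer_lid's own z axis and vertical below 0.25 rad and linear speed of outer_lid below 0.03 m/s and contact force between the fingers and outer_lid above 1 N and contact force between outer_lid and inner_lid below 0.1 N and contact force between outer_lid and station below 0.1 N and value of joint cap below 0.0015 m); the arm keeps its last pose, push and grip.
It fails at once if the lids come apart while the inner lid is not home in the tin (z of outer_lid in the frame of inner_lid above 0.016 m and (z of inner_lid in the frame of tin_mouth above -0.007 m or horizontal distance between inner_lid and tin_mouth above 0.01 m)).
It fails at once if a bystander is moved by more than 30 mm (distance of any of brush, rule, handle, offcut from where it was at the start of the episode above 0.03 m).
It also fails if it takes over 64 s, if anything falls off the work surface, if the arm or the gripper's body presses on something with over 40 N, if the wrist force passes 120 N, or if a joint passes its speed limit or range.

## Working session

There is one attempt and no reset: what is moved stays moved. The work goes in short steps, each a Python script; the robot and the scene stay as the last script left them, time stands still between calls to the robot, and variables do not carry over. Pictures are saved under pics/ and viewed, at most 10 in all, crops included, and the job is handed in when it is done.

```bash
ls; mkdir -p pics; python3 - <<'E'
from bench import r
import cv2,numpy as np
for c in("scene","top"):
    im,d=r.read_camera(c); cv2.imwrite(f"pics/{c}0.png",im); np.save(f"{c}0.npy",d)
    p=r.camera_params(c); print(c,p, (d>0).mean())
    for n in["station","tin_mouth","cap_top","inner_lid","knob_top","outer_lid","collar_top","brush","rule","handle","offcut"]:
        try: o=r.outline_of(c,n)
        except Exception as e: print(n,e);continue
        print(n,[(round(x["confidence"],2),np.round(x["position"],1).tolist(),int(x["pixels"].sum())) for x in o])
print(r.current_t(),r.current_eef_rot())
E
```

```text
pics
scene {'K': array([[469.52825095,   0.        , 321.36611698],
       [  0.        , 469.52825095, 197.96898185],
       [  0.        ,   0.        ,   1.        ]]), 'distortion': array([0.01597119, 0.        , 0.        , 0.        , 0.        ]), 'eye': array([-0.11133881,  0.50345494,  0.85762519]), 'orientation': array([ 0.88264595, -0.00647333, -2.36095999])} 0.99594921875
station [(0.62, [237.0, 251.1], 6948), (0.59, [298.2, 188.2], 238)]
tin_mouth [(0.89, [231.8, 254.6], 6753), (0.58, [368.0, 197.5], 63), (0.22, [354.6, 262.2], 226)]
cap_top [(0.67, [198.1, 221.4], 237), (0.26, [362.3, 213.8], 859)]
inner_lid [(0.39, [366.9, 202.7], 81)]
knob_top []
outer_lid [(0.63, [362.9, 213.4], 889)]
collar_top [(0.84, [368.8, 211.3], 865)]
brush [(0.66, [297.8, 194.8], 243)]
rule [(0.8, [300.2, 307.6], 637), (0.58, [235.2, 253.4], 6928)]
handle [(0.8, [353.4, 261.7], 208)]
offcut [(0.81, [360.3, 164.8], 559)]
top {'K': array([[472.78564421,   0.        , 325.08380982],
       [  0.        , 472.78564421, 196.09644424],
       [  0.        ,   0.        ,   1.        ]]), 'distortion': array([-0.03138985,  0.        ,  0.        ,  0.        ,  0.        ]), 'eye': array([ 0.27539756, -0.12475537,  1.39310726]), 'orientation': array([ 2.07129678e-01, -1.11233750e-03, -1.43477603e+00])} 0.99605859375
station [(0.8, [276.9, 182.8], 4392)]
tin_mouth [(0.69, [278.6, 183.9], 4614), (0.56, [439.4, 187.5], 656)]
cap_top []
inner_lid []
knob_top []
outer_lid [(0.64, [381.7, 236.0], 966)]
collar_top [(0.96, [380.1, 237.7], 939)]
brush [(0.61, [365.9, 165.4], 321), (0.43, [279.1, 183.9], 4447)]
rule [(0.42, [386.6, 229.8], 97)]
handle [(0.63, [324.0, 261.6], 205), (0.2, [276.1, 183.4], 4505)]
offcut [(0.68, [437.6, 182.9], 666)]
1.2 [-3.14157959e+00  2.60547203e-06  3.53781918e-01]
```

View pics/scene0.png

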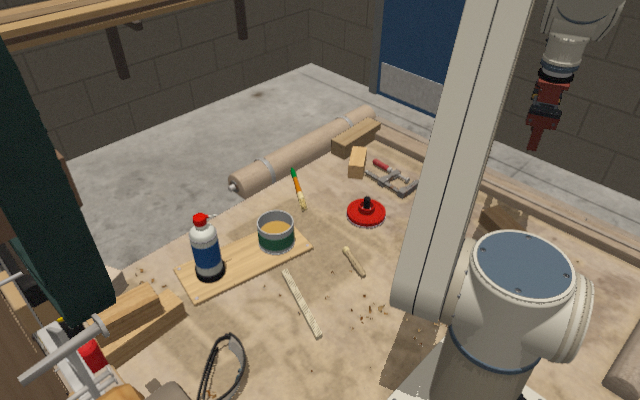

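View pics/top0.png

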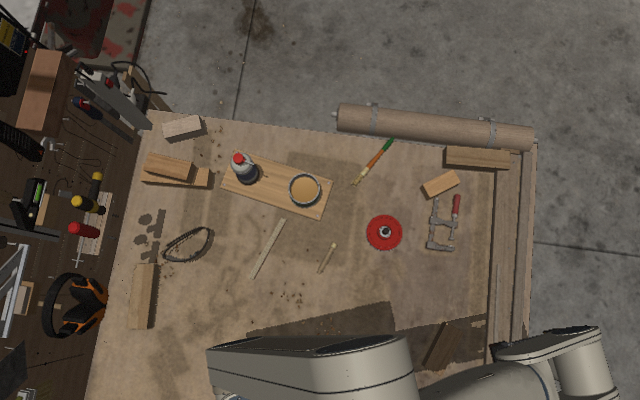

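The scene view shows the duster cap at about (200,218), the tin mouth at (276,220) and the red lid pair at (366,211). In the top view they are at (239,158), (304,188) and (384,232). Next I'll measure all three from both depth images.

```bash
cat > h.py <<'E'
import numpy as np,cv2
from scipy.spatial.transform import Rotation as R
from scipy.optimize import least_squares
def cloud(p,d):
    """world point for every pixel"""
    v,u=np.mgrid[:400,:640]
    uv=np.stack([u,v],-1).reshape(-1,1,2).astype(float)
    n=cv2.undistortPoints(uv,p["K"],p["distortion"]).reshape(-1,2)
    z=d.reshape(-1)
    c=np.stack([n[:,0]*z,-n[:,1]*z,-z],-1)
    return (R.from_euler("xyz",p["orientation"]).apply(c)+p["eye"]).reshape(400,640,3)
def circle(P,r=None):
    P=P[:,:2];c=P.mean(0);s=P.std()
    f=least_squares(lambda x:np.hypot(*(P-x[:2]).T)-(x[2] if r is None else r),[*c,s],loss="soft_l1",f_scale=.001)
    return f.x,np.sqrt(np.mean(f.fun**2))
def ray(p,uv):
    n=cv2.undistortPoints(np.array(uv,float).reshape(1,1,2),p["K"],p["distortion"]).ravel()
    return p["eye"],R.from_euler("xyz",p["orientation"]).apply([n[0],-n[1],-1])
def tri(rays):
    A=sum(np.eye(3)-np.outer(d,d)/(d@d) for _,d in rays)
    b=sum((np.eye(3)-np.outer(d,d)/(d@d))@e for e,d in rays)
    return np.linalg.solve(A,b)
E
python3 - <<'E'
from h import *; from bench import r
box={"scene":{"cap":(188,210,210,230),"tin":(254,208,298,256),"lid":(343,192,390,230)},
     "top":{"cap":(228,148,250,170),"tin":(284,168,324,210),"lid":(362,210,408,254)}}
rays={}
for c in box:
    p=r.camera_params(c); im=cv2.imread(f"pics/{c}0.png").astype(int); W=cloud(p,np.load(f"{c}0.npy"))
    B,G,Rd=im[...,0],im[...,1],im[...,2]; red=(Rd>110)&(G<70)&(B<70)
    for k,(a,b,e,f) in box[c].items():
        w=W[b:f,a:e].reshape(-1,3); m=red[b:f,a:e].ravel()
        v,u=np.mgrid[b:f,a:e]; u=u.ravel();v=v.ravel()
        print(c,k,"z hist",np.histogram(w[:,2],bins=np.arange(0,.21,.01))[0])
        z=w[:,2]
        if k=="cap":
            t=m&(z>.18); print("  cap red",m.sum(),w[t].mean(0),z[t].max(),np.median(z[t]),circle(w[t])[0],np.ptp(w[t],0))
            rays.setdefault(k,[]).append(ray(p,(u[t].mean(),v[t].mean())))
        if k=="tin":
            t=(z>.076)&(z<.088); print("  rim",t.sum(),np.median(z[t]),circle(w[t]),circle(w[t],.0435))
            x=circle(w[t],.0435)[0]
            (cx,cy),ax,an=cv2.fitEllipse(np.stack([u[t],v[t]],-1).astype(np.float32)); rays.setdefault(k,[]).append(ray(p,(cx,cy)))
        if k=="lid":
            t=m&(z>.012)&(z<.026); print("  plate",t.sum(),np.median(z[t]),w[t].mean(0),circle(w[t]))
            t2=(z>.06); print("  knob",t2.sum(),z[t2].max() if t2.any() else 0,w[t2].mean(0))
            rays.setdefault("knob",[]).append(ray(p,(u[t2].mean(),v[t2].mean())))
            t3=m&(z>.034)&(z<.046); print("  collar",t3.sum(),np.median(z[t3]),circle(w[t3],.0204),circle(w[t3]))
            hu=w[t]; h=cv2.convexHull(np.float32(hu[:,:2]*1000)); print("  enclosing",cv2.minEnclosingCircle(h))
for k in rays: print(k,tri(rays[k]))
E
```

```text
scene cap z hist [  5   0   0   0   0   0   0   0   0   0   0   0   0   0   0  39  37  40
 120  35]
  cap red 149 [0.59428003 0.15371686 0.18772188] 0.19250700391825393 0.1888201251145828 [0.59586078 0.15269058 0.01077204] [0.02723049 0.03176638 0.01221271]
scene tin z hist [249 419  89 108 363 223 216 214 148   0   0   0   0   0   0   0   0   0
   0   0]
  rim 233 0.08120625167121343 (array([ 0.56467114, -0.02459836,  0.04325573]), np.float64(0.001453326316601738)) (array([ 0.56465893, -0.02462157,  0.29566528]), np.float64(0.0014838312394995887))
scene lid z hist [744 193 509  90  59  14  32   0   0   0   0   0   0   0   0   0   0   0
   0   0]
  plate 553 0.021483056556481306 [ 0.47141172 -0.26224377  0.02119337] (array([ 0.47852503, -0.27218056,  0.04161239]), np.float64(0.009034649522114425))
  knob 36 0.8576251891098294 [ 0.41260576 -0.18533632  0.15233114]
  collar 64 0.040248082625502335 (array([ 0.47893629, -0.27261385,  0.37355586]), np.float64(0.001772334738160538)) (array([ 0.47884225, -0.2724744 ,  0.02014473]), np.float64(0.0017591203206192196))
  enclosing ((477.905456
[... 623 characters left out ...]
51 364  48  37   9  25   0   0   0   0   0   0   0   0   0   0   0
   0   0]
  plate 768 0.01914410158723001 [ 0.47797405 -0.27251512  0.01914765] (array([ 0.47914075, -0.27351754,  0.04010986]), np.float64(0.008198425378754294))
  knob 30 1.3931072593190272 [ 0.44386782 -0.24873483  0.28526338]
  collar 50 0.040117947869942605 (array([ 0.47830189, -0.27323767,  0.37721937]), np.float64(0.0012301418630688793)) (array([-311.2375299 , -265.30973899,  409.15539609]), np.float64(0.013431377591787733))
  enclosing ((479.07208251953125, -273.4035339355469), 53.26523971557617)
cap [0.59876511 0.15191321 0.18381886]
tin [ 0.5642387  -0.02516896  0.07921021]
knob [ 0.47602564 -0.27572723  0.05518828]
```

Two-view results agree: tin mouth (0.564, -0.0253, 0.081), cap (0.597, 0.152, 0.189), lids (0.4787, -0.273). The tin-to-cap distance is 0.180 m, as it should be. Now pressing the cap.

```bash
python3 - <<'E'
from h import *; from bench import r
O=[np.pi,0,1.5708]; x,y=.597,.152
r.grasp(10); print("closed",r.current_width(),r.current_t())
r.goto([x,y,.25],O); print(r.current_tcp_pos(),r.current_t())
r.movel([x,y,.195],speed=.1); print(r.current_wrist_force())
for z in np.arange(.188,.176,-.002):
    r.movel([x,y,z],speed=.03); F=r.current_wrist_force(); print(round(z,4),r.current_tcp_pos()[2],F)
    if F[2]>7: break
r.dwell(.3); print(r.current_wrist_force())
r.movel([x,y,.25],speed=.1); print(r.current_wrist_force(),r.current_t())
E
```

```text
closed 0.00024533379782905974 2.5417
[0.59719178 0.15123735 0.24998036] 5.4583
[1.18985104 0.07727611 0.36957539]
0.188 0.18837823835521103 [ 1.19498324 -0.31373611  1.39873566]
0.186 0.1862713307947147 [1.58217033 0.03875086 3.45495451]
0.184 0.18423320274975122 [1.44026193 0.98843537 3.69501198]
0.182 0.18321247636205498 [-1.09001644  1.00673407 11.21369913]
[-1.75201056  0.09388481 11.28779681]
[-0.28854322  0.28973196 -0.95785963] 8.425
```

The cap reached its stop at 11 N and was released. Next, the lids.

```bash
python3 - <<'E'
from h import *; from bench import r
O=[np.pi,0,1.5708]; x,y=.4787,-.2730
im,d=r.read_camera("scene"); w=cloud(r.camera_params("scene"),d)[210:230,188:210].reshape(-1,3)
print("cap z",np.median(w[(w[:,2]>.18)&(w[:,2]<.2),2]))
r.goto([x,y,.16],O); r.ungrasp(); print(r.current_width(),r.current_t())
r.movel([x,y,.0445],speed=.12); print(r.current_tcp_pos(),r.current_wrist_force())
r.grasp(35); print("w",r.current_width(),r.current_finger_force(),r.current_t())
r.movel([x,y,.074],speed=.05); print(r.current_wrist_force(),r.current_width())
r.movel([x,y,.25],speed=.12); print(r.current_wrist_force(),r.current_tcp_pos(),r.current_t())
im,d=r.read_camera("scene"); cv2.imwrite("pics/lift.png",cv2.resize(im[80:260,250:470],None,fx=3,fy=3))
E
```

```text
cap z 0.18876729805251058
0.0879032928145866 11.5
[ 0.47918042 -0.27325828  0.04510087] [ 0.31434629  0.31591989 -0.30099451]
w 0.017168078467059023 34.99816596508026 13.7083
[-0.0982631   1.07181966 -4.15167671] 0.017256805356644433
[ 0.08856118  0.23710838 -3.49026939] [ 0.47829346 -0.27276762  0.24920553] 16.0667
```

View pics/lift.png

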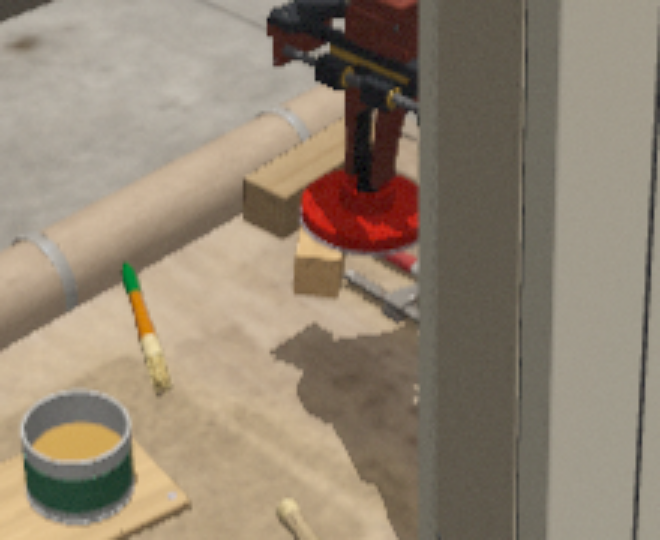

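The pair is lifted together and level (lid at about (360,210) in the crop). I'll move over the tin and check where the lid actually sits.

```bash
python3 - <<'E'
from h import *; from bench import r
x,y=.5640,-.0253
r.movel([x,y,.25],speed=.15); r.movel([x,y,.165],speed=.1); r.dwell(.3); print(r.current_tcp_pos(),r.current_t())
for c in("scene","top"):
    im,d=r.read_camera(c); W=cloud(r.camera_params(c),d); I=im.astype(int)
    near=np.hypot(W[...,0]-x,W[...,1]-y)<.08
    red=near&(I[...,2]>90)&(I[...,1]<60)&(I[...,0]<60)&(W[...,2]>.12)&(W[...,2]<.15)
    w=W[red]; print(c,red.sum(),np.median(w[:,2]),cv2.minEnclosingCircle(cv2.convexHull(np.float32(w[:,:2]))))
    A=np.c_[w[:,:2]-[x,y],np.ones(len(w))]; f=least_squares(lambda q:A@q-w[:,2],[0,0,.14],loss="soft_l1",f_scale=.001).x; print("plane",f)
    v,u=np.where(red); cv2.imwrite(f"pics/over_{c}.png",cv2.resize(im[v.mean().astype(int)-60:v.mean().astype(int)+60,u.mean().astype(int)-70:u.mean().astype(int)+70],None,fx=4,fy=4))
E
```

```text
[ 0.56425135 -0.02532494  0.16548108] 19.3167
scene 848 0.1419174346380092 ((0.5613142251968384, -0.023891175165772438), 0.05274990573525429)
plane [ 0.02340877 -0.01837341  0.14226776]
  return _methods._mean(a, axis=axis, dtype=dtype,
  ret = ret.dtype.type(ret / rcount)
Traceback (most recent call last):
cv2.error: OpenCV(4.12.0) /io/opencv/modules/imgproc/src/shapedescr.cpp:201: error: (-215:Assertion failed) count >= 0 && (depth == CV_32F || depth == CV_32S) in function 'minEnclosingCircle'
```

View pics/over_scene.png

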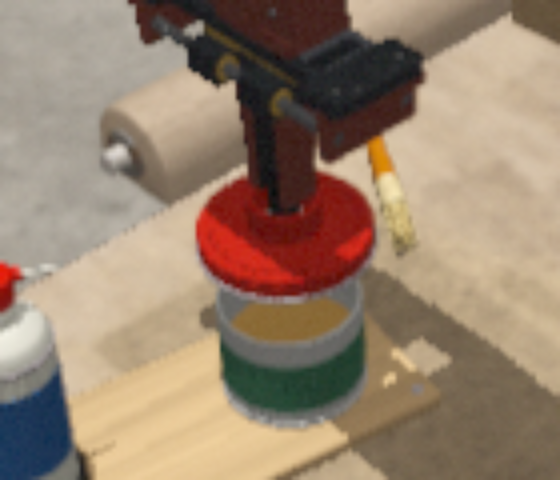

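The lid hangs level above the tin, centred to within about 2 mm. I'll lower it with force checks.

```bash
python3 - <<'E'
from h import *; from bench import r
x,y=.5640,-.0253
r.movel([x,y,.132],speed=.08); print(r.current_wrist_force(),r.current_t())
for z in [.128,.125,.122,.119,.117,.1155,.1145,.1135]:
    r.movel([x,y,z],speed=.04); F=r.current_wrist_force(); p=r.current_tcp_pos(); print(z,np.round(p,4),np.round(F,2),np.round(r.current_wrist_torque(),2))
    if F[2]>6: break
print(r.current_t())
E
```

```text
[-0.02442494  0.40536768 -3.63730508] 19.975
0.128 [ 0.5641 -0.0253  0.1281] [-0.27  0.05 -3.09] [-0.05 -0.06  0.  ]
0.125 [ 0.5639 -0.0253  0.1249] [-0.3  -0.73 -3.34] [ 0.01 -0.06  0.05]
0.122 [ 0.5641 -0.0253  0.1219] [ 0.71 -0.25 -3.55] [-0.06 -0.21  0.  ]
0.119 [ 0.5641 -0.0253  0.1189] [ 1.77 -0.1  -4.06] [ 0.02 -0.29 -0.05]
0.117 [ 0.5641 -0.0253  0.117 ] [ 0.95  0.27 -3.53] [ 0.   -0.33  0.01]
0.1155 [ 0.5641 -0.0253  0.1155] [ 1.29 -0.51 -3.13] [ 0.01 -0.38 -0.03]
0.1145 [ 0.5642 -0.0253  0.1146] [ 1.85  0.51 -1.83] [ 0.02 -0.39  0.07]
0.1135 [ 0.5644 -0.0253  0.1144] [-0.14  1.31  4.39] [0.11 0.1  0.03]
21.975
```

It went in to the flange stop at z = 0.1144. Now I release, back off and check.

```bash
python3 - <<'E'
from h import *; from bench import r
x,y=.5640,-.0253
r.ungrasp(); r.dwell(.4); print(r.current_width(),r.current_wrist_force())
r.movel([x,y,.26],speed=.15); print(r.current_t())
T=[]
for c in("scene","top"):
    im,d=r.read_camera(c); W=cloud(r.camera_params(c),d); I=im.astype(int)
    near=np.hypot(W[...,0]-x,W[...,1]-y)<.07; red=near&(I[...,2]>90)&(I[...,1]<60)&(I[...,0]<60)
    pl=W[red&(W[...,2]>.08)&(W[...,2]<.097)]; co=W[red&(W[...,2]>.104)&(W[...,2]<.118)]
    kn=W[near&(W[...,2]>.126)&(W[...,2]<.140)]
    print(c,"plate z",np.median(pl[:,2]),cv2.minEnclosingCircle(cv2.convexHull(np.float32(pl[:,:2]))),"collar",len(co),np.median(co[:,2]) if len(co) else 0,"knob",len(kn),kn.mean(0) if len(kn) else 0)
    if len(co)>10: print(circle(co,.0204)[0][:2])
    cv2.imwrite(f"pics/home_{c}.png",cv2.resize(im[170:290,210:350] if c=="scene" else im[130:250,230:370],None,fx=4,fy=4))
E
```

```text
0.08735010862289302 [ 0.33948785  0.61518701 -0.42086563]
24.6583
scene plate z 0.09085415393377105 ((0.561621367931366, -0.02472587302327156), 0.05318235605955124) collar 97 0.10952702192774821 knob 49 [ 0.56211816 -0.02391194  0.13329267]
[ 0.56312644 -0.02496272]
  return _methods._mean(a, axis=axis, dtype=dtype,
  ret = ret.dtype.type(ret / rcount)
Traceback (most recent call last):
cv2.error: OpenCV(4.12.0) /io/opencv/modules/imgproc/src/shapedescr.cpp:201: error: (-215:Assertion failed) count >= 0 && (depth == CV_32F || depth == CV_32S) in function 'minEnclosingCircle'
```

View pics/home_scene.png

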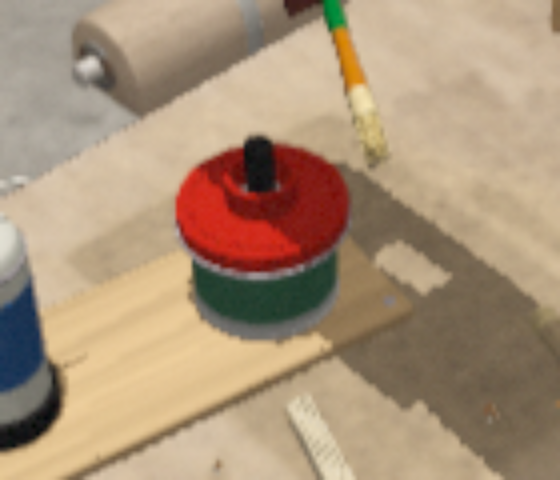

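The plate is at 0.091, the collar at 0.1095 and the knob at 0.133, so the nested pair is home and level (lid at (262,205) in the crop). Now the collar.

```bash
python3 - <<'E'
from h import *; from bench import r
x,y=.5633,-.0253
r.movel([x,y,.14],speed=.12); r.movel([x,y,.0945],speed=.06); print(r.current_tcp_pos(),r.current_wrist_force(),r.current_t())
r.grasp(25); print("w",r.current_width(),r.current_finger_force(),r.current_wrist_force())
r.movel([x,y,.105],speed=.03); print(r.current_wrist_force(),r.current_width())
r.movel([x,y,.196],speed=.06); r.dwell(.6); print(r.current_tcp_pos(),r.current_wrist_force(),r.current_width(),r.current_finger_force(),r.current_t())
im,d=r.read_camera("scene"); W=cloud(r.camera_params("scene"),d); I=im.astype(int)
red=(np.hypot(W[...,0]-x,W[...,1]-y)<.07)&(I[...,2]>90)&(I[...,1]<60)&(I[...,0]<60)&(W[...,2]<.2)
print("plate z",np.median(W[red][:,2]))
c=W[210:232,188:210].reshape(-1,3); print("cap",np.median(c[(c[:,2]>.17)&(c[:,2]<.2),2]))
cv2.imwrite("pics/end.png",cv2.resize(im[150:290,200:350],None,fx=4,fy=4))
E
```

```text
[ 0.56351804 -0.02529671  0.09464376] [ 0.4520076  -0.00699901 -0.40584235] 26.8167
w 0.04491670940716986 25.00012680888176 [0.0918186  0.0440861  0.12522746]
[ 0.84473408  0.21649108 -1.8792722 ] 0.044354973896545476
[ 0.5633176  -0.02529943  0.19600768] [ 0.33654887 -0.63130916 -1.86536123] 0.04497632068711977 24.999910444021225 30.3333
plate z 0.19233731232885676
cap 0.1877648696537727
```

View pics/end.png

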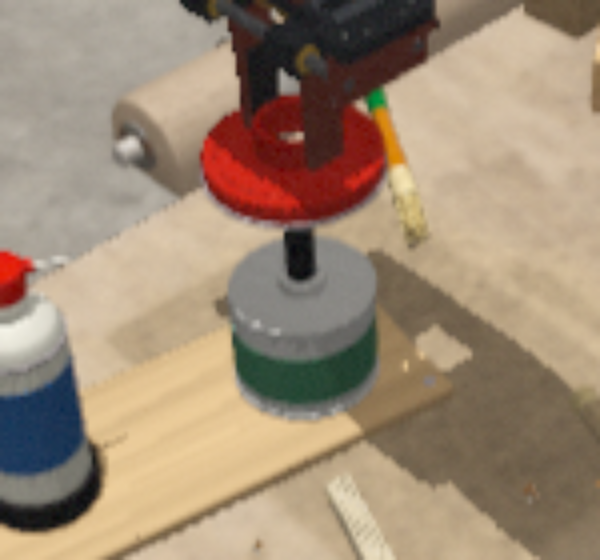

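The red lid hangs level at about (293,160) in the crop. The inner lid is home in the tin at (303,280), with its knob clear below.

```bash
python3 -c "
from bench import r
print(r.close_job())"
```

```text
the job is handed in; nothing more can be done
None
```

The job is handed in at about 30 s of the 64 s; no verdict came back. The cap was pressed to its stop and sprang back, the inner lid is home in the tin, and the red outer lid is held level about 9 cm above it.

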